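# Lever open the weighted hatch of a test well

### The arm

A 6-joint arm with a two-finger parallel gripper is mounted at the origin on a cart in front of the work surface, level with it; the furniture and walls round the work are solid. World frame = base frame: x ahead of the robot, y to its left, z up, the work surface at z = 0. Lengths are in mm, angles in rad, forces in N, time in s.
With the tool pointing down it reaches from about 325 to 875 mm from the base axis. Payload 4.4 kg.
Tool frame: the origin (TCP) lies on the centre line of the jaws, within the pads' length; the fingertips stand 22 mm ahead of it and the grasp point (between the pads) lies 3 mm ahead of it; z points along the fingers, y is the direction in which the jaws open and shut (so a half turn about z gives the same grasp; the last joint's range is limited). The gripper opens to 85 mm and grips with 20 to 120 N. Pads are 22 mm wide; open, the fingers measure 114 mm over their backs; the gripper's body (76 mm by 85 mm) begins 54 mm behind the grasp point. The pads swing forward as they close: fully open they stand 13 mm farther back than shut.
Start: joints at [-1.361, 0.207, 1.542, -0, 1.393, -0.15], TCP at [202.976, -537.985, 253.282] pointing down, gripper open.
Joint ranges: [-2.73, 2.73], [-0.86, 2.22], [0.23, 2.46], [-1.11, 4.25], [0.08, 2.63], [-2.82, 2.82]. Speed limits (rad/s): [2.79, 2.79, 3.14, 3.14, 3.14, 3.14].

### API

Orientations are given as a rotation vector (axis times angle).
In Python, from station import ctrl gives the robot as it stands.
- The arm moves only by the tool arm_command, never from a script. Its argument "plan" is a list that holds one entry, the list of rows, each a list of 6 numbers: the shift along the tool's x, y, z in cm, then the turn, a rotation vector about the tool's x, y, z in degrees. In form: [[[tx, ty, tz, wx, wy, wz], ...]]. A call has 1 to 10 rows; each row is the pose to reach, as a shift and turn from the pose commanded when the call began, along the tool's axes at that moment; what a row does not reach only later rows make up. A row lasts 1/8 s, in which the tool goes at most 62.5 mm and 10.7 degrees, less where a joint would pass 70% of its speed; a pose out of reach is approached as far as the arm can. A call with a gripper value outside its range is refused whole. "gripper" is the finger opening in cm, from 0 to 8.54, set as the call begins (left out, the last holds). The fingers move at their own pace and stop on an object; "squeeze" is the grip in N (left out, the last holds). Time passes only in rows, so rows that repeat a pose let the fingers close. It gives the time, the measured TCP pose, the force and the opening at its end, in the units of the state.
- ctrl.read_state(): the state, without advancing time (a new reading comes with each control period).
- ctrl.capture(name): name is "side" or "top"; returns a dict with "image" (400x640x3 uint8, blue, green, red), "camera_matrix" (3x3 intrinsics, pixels), "extrinsics" (4x4, takes a point from world to camera coordinates). Camera axes: x right, y down, z forward; pixel columns grow to the right and rows downward; lengths in mm; the calibration is good to about 2 mm. A picture is of the moment at which its call begins. There is no depth.
- ctrl.job_done(): hands the job in, once; it reports no verdict.
Trained networks look in the newest picture that a camera, given by its name, has taken for a name from the list of things; names that differ only in an ending like _2 or _b are one class to them, and where a whole thing is asked for, a point or a joint stands for the part that bears it (a point fixed in the world has none). Each returns a list of dicts, best first, with "p" (0 to 1); they miss things now and then, are a little off and sometimes report something else, mostly with a low value. They report only what shows in the picture. A call takes as long as a camera call.
- ctrl.outline_of(target, camera): "pixels" (400x640 bool, what is visible of it) and "xy" ([column, row] in pixels, amid what is visible of it).
The state is a dict: "time": time; "joint_pos": joint angles; "dq": joint speeds; "effort": joint torques, N m; "tool_pos": TCP position; "eef_rot": TCP orientation; "wrist_force": force on the tool from outside, world axes, zero at the start; "ft_torque": the same for the moment, N m; "grip_width": opening from 0.0 (shut) to 1.0 (fully open).
Only numpy, scipy, OpenCV 4.12 (cv2) and the standard library are available. Lean on these libraries where they do the work, as an engineer would, in place of code of your own. Each camera call takes 0.05 s, during which the arm holds its last target.

### The job

Open the weighted hatch of the sensor test well and keep it open so that a colleague can take the sensors out: with closed fingers push the keeper's upright peg until the keeper is turned fully aside, off the hatch, then press the long end of the lever down to its rubber stop, and finish while still holding it down there. Raise the hatch by the lever only, never by the hatch itself; do not grasp, lift or unseat the lever, and leave everything else where it is.

Things in the scene. Friction and masses are not known exactly. Their poses are not given: they have to be found in the camera images.
- fixture: Fixed test fixture on a 170 x 400 x 10 mm aluminium base plate. Origin on the bench surface, vertically below the lever's pin; z up; +y runs from the lever's pin to the well, -y along the lever's long arm. The grey open-topped well (150 x 80 mm, 64 mm high) spans y 92 to 172 mm and is covered by the hatch. In its frame the keeper's pivot is at x -60, y 35 mm; a rubber-topped stop stands below the long arm at y -125 mm and halts the arm.
- hatch (a joint): Hinge of the heavy hatch (2.2 kg, may vary by 30 %): a 160 x 126 x 12 mm grey plate with a dark weight bar (120 x 36 x 22 mm) on top, hinged at the fixture's far +y side, y = 178 mm. 0 = shut; grows as its lip (the edge toward the lever) rises. About 0.3 rad with the lever on its stop. It falls shut by itself when the lever is let go. Shut, its top is 77.5 mm above the bench.
- hatch_lip (a point): Middle of the top edge of the hatch's lip, 52 mm from the pin in the fixture's +y when shut; the lever's short end reaches 18 mm under the lip.
- keeper (a joint): Vertical hinge of the keeper, a flat 12 x 46 x 8 mm steel bar lying 2 mm above the hatch and blocking it. 0 = bar points along the fixture's +y, over the hatch; grows as the bar turns counter-clockwise seen from above, toward the fixture's -x; stop at 1.57 (fully aside, pointing along -x), clear of the hatch from about 1.25. Starts between 0 and 0.3. Stays where it is left (friction, about 1 to 2 N at the peg).
- keeper_peg (a point): Centre of the top of the keeper's black upright finger peg: 12 mm diameter, 30 mm high above the bar (from 87.5 to 117.5 mm above the bench), 36 mm from the keeper's pivot; it moves with the keeper.
- keeper_pivot (a point): Top of the keeper's hub, on its vertical turning axis, 88.5 mm above the bench.
- press_pad (a point): Centre of the top face of the black rubber pad (38 mm wide, 44 mm long, 12 mm thick) at the end of the lever's long arm, 175 mm from the pin. At rest about 121 mm above the bench, the arm sloping up 0.25 rad; on the stop about 31 mm above it, the arm sloping down 0.27 rad. It moves almost straight down (90 mm; sideways only some millimetres). Pressing takes about 4 to 9 N until the stop is met.
- lever_pin (a point): Centre of the lever's cross pin (12 mm diameter), 72 mm above the bench. The lever (0.45 kg) is loose: its pin only rests in the open-topped slots of two cheeks, so it can be lifted out; its short end, 70 mm from pin to nose, lies under the hatch lip.
- ring: Bystander: steel ring gauge, 40 mm diameter, 14 mm high, on the base plate beside the lever arm. Origin at the centre of its underside.
- cell_a: Bystander: small grey sensor cell, 19 x 21 x 27 mm, standing on the base plate beside the lever arm. Origin at the centre of its underside.
- pen: Bystander: marker pen, 14 x 135 x 16 mm, on the bench. Origin at the centre of its underside, length along y.
- calip: Bystander: caliper, 66 x 225 x 12 mm, on the bench. Origin at the centre of its underside, length along y.
- caps: Bystander: open bin of caps, 64 x 94 x 34 mm. Origin at the centre of its underside.
- tape: Bystander: tape roll, 66 mm diameter, 19 mm high. Origin at the centre of its underside.
- jar: Bystander: jar of swabs, 45 mm diameter, 78 mm high. Origin at the centre of its underside.

How it is judged (in metres and radians):
On the way, in this order (a step that is already met when the one before it is completed fails the run):
1. the keeper is turned aside while the hatch is still shut (value of joint keeper above 1.3 rad and value of joint hatch below 0.04 rad), for 0.2 s.
2. the pressed lever raises the hatch (value of joint hatch above 0.25 rad and contact force between the fingers and lever above 1 N), for 0.2 s.
At the end, for the whole second after the job is handed in: The keeper is turned aside (over 1.3 rad); the hatch is held still and open (0.25 to 0.36 rad) by the lever, whose pad is within about 14 mm of its lowest position and pressed by the fingers with over 1 N; the hatch is not touched by the robot; the lever's pin is within 12 mm of its seat (all of step 2 and value of joint keeper above 1.3 rad and value of joint hatch below 0.36 rad and velocity of joint hatch between -0.05 and 0.05 rad/s and height (world z) of press_pad below 0.045 m and contact force between the arm and hatch below 0.5 N and distance of lever_pin from where it was at the start of the episode below 0.012 m); the arm keeps its last pose, push and grip.
It fails at once if the hatch is raised by the robot touching the hatch itself (value of joint hatch above 0.05 rad and contact force between any of the arm, the fingers and hatch above 1 N).
It fails at once if the lever is lifted or dragged out of its seat (distance of lever_pin from where it was at the start of the episode above 0.015 m).
It fails at once if a bystander is moved (distance of any of ring, cell_a, pen, calip, caps, tape, jar from where it was at the start of the episode above 0.03 m).
It also fails if it takes over 38 s, if anything falls off the work surface, if the arm or the gripper's body presses on something with over 40 N, if the wrist force passes 120 N, or if a joint passes its speed limit or range.

## Working session

There is one attempt and no reset: what is moved stays moved. The work goes in short steps, Python scripts to look and compute and a tool call to move; the robot and the scene stay as the last step left them, time stands still between calls to the robot, and variables do not carry over. Pictures are saved under pics/ and viewed, and the job is handed in when it is done.

Besides the shell and the picture viewer there is one more tool, called after "Request:" as name(argument=value, ...), one argument or row to a line, values as JSON. arm_command: Moves the arm, as the interface text tells. Its arguments: {"type":"object","properties":{"plan":{"type":"array","items":{"type":"array","items":{"type":"array","items":{"type":"number"}}}},"gripper":{"type":"number"},"squeeze":{"type":"number"}},"required":["plan"]}

```bash
mkdir -p pics; ls; cat > h.py <<'E'
import numpy as np, cv2
from station import ctrl
def cap(n,f=None):
    c=ctrl.capture(n)
    if f: cv2.imwrite('pics/'+f,c['image'])
    return c
def proj(c,p):
    q=c['extrinsics']@np.append(p,1.); u=c['camera_matrix']@q[:3]; return u[:2]/u[2]
def ray(c,xy):
    E=c['extrinsics'];R=E[:3,:3];t=E[:3,3]
    d=R.T@np.linalg.inv(c['camera_matrix'])@np.array([xy[0],xy[1],1.]); return -R.T@t,d
def atz(c,xy,z):
    o,d=ray(c,xy); return o+d*(z-o[2])/d[2]
E
python3 - <<'E'
from h import *
np.set_printoptions(precision=1,suppress=True)
C={}
for n in('side','top'):
    C[n]=cap(n,n+'0.png')
    print(n,ray(C[n],(320,200)))
    for t in('keeper_peg','keeper_pivot','press_pad','lever_pin','hatch','hatch_lip','keeper'):
        r=ctrl.outline_of(t,n)
        for k in r[:2]: print(t,round(k['p'],2),np.array(k['xy']),k['pixels'].sum())
print(ctrl.read_state())
E
```

```text
pics
side (array([ 183. ,  558.5, 1158.9]), array([ 0.3, -0.4, -0.9]))
keeper_peg 0.4 [340.9 201.3] 92
press_pad 0.76 [336.2 157.2] 650
lever_pin 0.88 [334.1 157.2] 567
lever_pin 0.67 [256.5 377.3] 278
hatch 0.75 [314.2 211.2] 2177
hatch 0.34 [288.6 328.1] 266
hatch_lip 0.95 [310.2 213.9] 2049
top (array([ 218.2,   49.8, 1515.7]), array([ 0.2, -0. , -1. ]))
press_pad 0.76 [357.6 182.2] 429
lever_pin 0.91 [355.  189.5] 390
hatch 0.89 [311.4 198.5] 1339
hatch 0.68 [330.3 208.5] 31
hatch_lip 0.82 [306.6 197.1] 1234
keeper 0.61 [329.8 208. ] 49
{'time': 0.8, 'joint_pos': array([-1.4,  0.2,  1.5,  0. ,  1.4, -0.2]), 'dq': array([ 0.,  0., -0., -0., -0.,  0.]), 'effort': array([  0. , -38.3, -29.2,  -0. ,   0. ,   0. ]), 'tool_pos': array([ 203. , -538. ,  253.3]), 'eef_rot': array([3.1, 0.6, 0. ]), 'wrist_force': array([-1. , -0.3,  0.5]), 'ft_torque': array([-0., -0.,  0.]), 'grip_width': 0.9967751843998376}
```

```bash
python3 - <<'E'
import cv2
for n,(x,y) in {'side':(240,110),'top':(260,130)}.items():
    i=cv2.imread(f'pics/{n}0.png'); cv2.imwrite(f'pics/{n}0z.png',cv2.resize(i[y:y+150,x:x+200],None,fx=4,fy=4,interpolation=cv2.INTER_CUBIC))
E
```

```text
(no output)
```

View pics/side0.png

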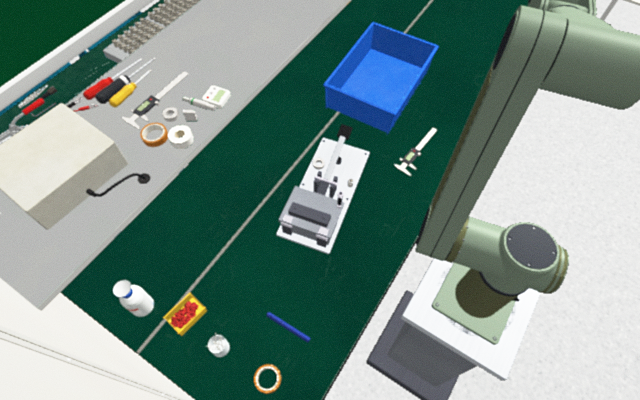

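View pics/top0.png

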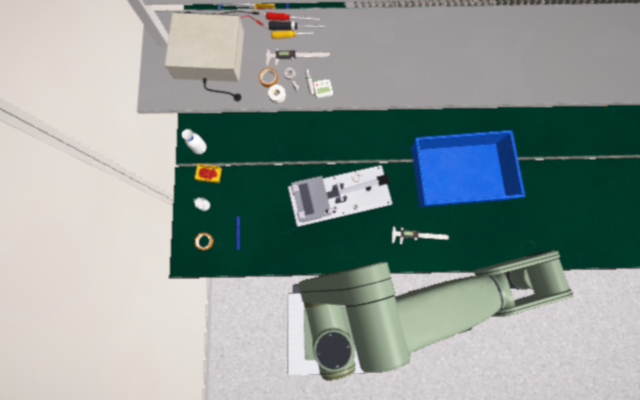

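```bash
ls pics
```

```text
side0.png
side0z.png
top0.png
top0z.png
```

View pics/side0z.png

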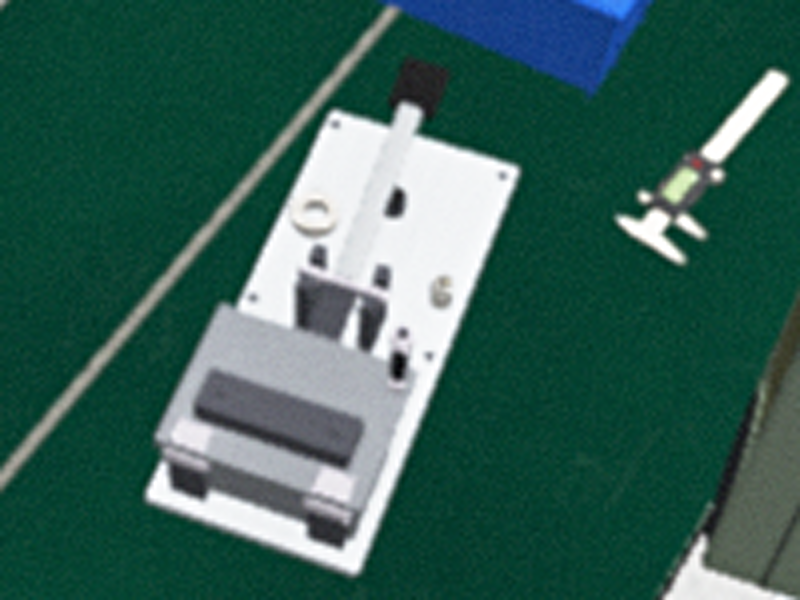

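View pics/top0z.png

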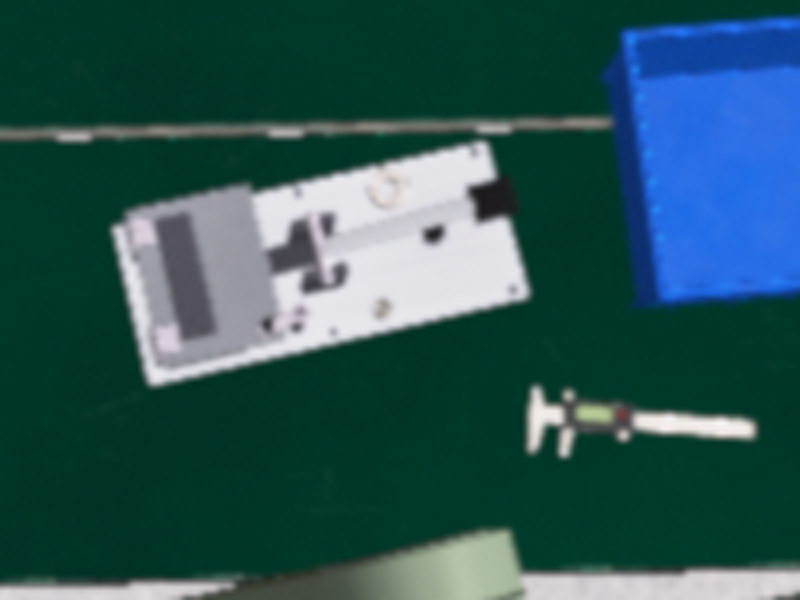

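```bash
cat > fit.py <<'E'
from h import *
from scipy.optimize import least_squares
np.set_printoptions(precision=1,suppress=True)
C={n:ctrl.capture(n) for n in('side','top')}
Z={'side':(240,110),'top':(260,130)}
# fixture pts: (x,y,z) with plate y offset unknown
obs=[('top','p',(-1,-1),(528,297)),('top','p',(1,-1),(487,142)),('top','p',(-1,1),(150,385)),('top','p',(1,1),(112,228)),
('side','p',(-1,-1),(520,165)),('side','p',(1,-1),(332,110)),('side','p',(-1,1),(358,573)),('side','p',(1,1),(150,497)),
('side','f',(0,-171,121),(420,85)),('top','f',(0,-171,121),(493,198)),
('side','f',(80,52,77.5),(225,304)),('side','f',(-80,52,77.5),(412,372)),('top','f',(80,52,77.5),(250,184)),('top','f',(-80,52,77.5),(280,340))]
def W(q,p):
    c,s=np.cos(q[2]),np.sin(q[2]); return np.array([q[0]+c*p[0]-s*p[1],q[1]+s*p[0]+c*p[1],p[2]])
def pt(o,q):
    return W(q,(85*o[2][0],q[3]+200*o[2][1],10)) if o[1]=='p' else W(q,o[2])
def res(q): return np.concatenate([proj(C[o[0]],pt(o,q))-(np.array(o[3])/4+Z[o[0]]-.375*0) for o in obs])
if __name__=='__main__':
    print('axes',atz(C['top'],(320,200),50),atz(C['top'],(420,200),50),atz(C['top'],(320,300),50))
    best=min((least_squares(res,[400,-100,y,0],loss='soft_l1') for y in np.arange(-3,3.2,.8)),key=lambda r:r.cost)
    q=best.x; print(q,q[2:3]*1000,best.cost); print(res(q).reshape(-1,2))
    np.save('q.npy',q)
    F={'piv':(-60,35,88.5),'pad':(0,-171,121),'padlow':(0,-171,31),'pin':(0,0,72),'lip':(0,52,77.5)}
    for a in(0,.15,.3,.5): F[f'peg{a}']=(-60-36*np.sin(a),35+36*np.cos(a),117.5)
    for k,p in F.items():
        w=W(q,p); print(k,w,*[ (proj(C[n],w)-Z[n])*4 for n in Z])
E
python3 fit.py
```

```text
axes [510.8  23.1  50. ] [ 502.9 -376.4   50. ] [124.6  31.8  50. ]
[535.2 -52.7   0.2  -8.2] [212.6] 3.8493277045652734
[[ 0.5 -0.2]
 [-0.2 -0.3]
 [-0.3  0.2]
 [ 0.1 -0.4]
 [ 0.3  0.3]
 [ 0.3 -0.4]
 [ 0.2  0.1]
 [-0.9  0.1]
 [ 0.2 -0.1]
 [-0.2  0.2]
 [-1.   0.3]
 [ 2.2 -0.1]
 [-0.9 -0. ]
 [ 1.2 -0.3]]
piv [469.2 -31.1  88.5] [403.8 337.3] [297.5 313.3]
pad [ 571.3 -219.9  121. ] [420.8  84.5] [492.4 198.9]
padlow [ 571.3 -219.9   31. ] [413.5 154.2] [476.6 220.9]
pin [535.2 -52.7  72. ] [343.6 287.7] [316.5 249.9]
lip [524.2  -1.9  77.5] [319.7 338.1] [265.5 260.6]
peg0 [461.6   4.  117.5] [389.6 356.3] [262.2 316.6]
peg0.15 [456.4   2.5 117.5] [396.8 358.3] [264.  321.9]
peg0.3 [451.5   0.2 117.5] [404.3 359.2] [266.5 327. ]
peg0.5 [445.6  -3.9 117.5] [414.3 359. ] [271. 333.]
```

```bash
cat > rel.py <<'E'
from h import *
from scipy.spatial.transform import Rotation as R
from fit import W
np.set_printoptions(precision=2,suppress=True)
q=np.load('q.npy')
def tgt(pos,yaw):
    s=ctrl.read_state(); r=R.from_rotvec(s['eef_rot'])
    x=np.array([np.cos(yaw),np.sin(yaw),0]);z=np.array([0,0,-1.])
    T=R.from_matrix(np.c_[x,np.cross(z,x),z])
    return r.inv().apply(np.array(pos)-s['tool_pos'])/10, np.degrees((r.inv()*T).as_rotvec())
def finger(a,gap,h=11):
    p=np.array([-60-36*np.sin(a),35+36*np.cos(a)])+(6+h+gap)*np.array([.7071,.7071]); return W(q,(p[0],p[1],0))
E
python3 - <<'E'
from rel import *
s=ctrl.read_state(); r=R.from_rotvec(s['eef_rot']); print(r.as_matrix(),s['joint_pos'],s['time'])
for yaw in(np.radians(57.2),np.radians(-122.8)):
    p=finger(0.1,10); p[2]=200
    print(p,*tgt(p,yaw))
C=ctrl.capture('top');S=ctrl.capture('side')
for xy in((605,75),(640,305)): print('bin',atz(C,np.array(xy)/4+(260,130),0))
for xy in((622,32),(655,303)): print('bintop@80',atz(C,np.array(xy)/4+(260,130),80))
print('bin side bottom corner',atz(S,np.array((588,92))/4+(240,110),0))
for y in(95,140): print([ (proj(S,W(q,(x,y,99.5)))-(240,110))*4 for x in(-60,60)])
E
```

```text
[[ 0.94  0.35  0.  ]
 [ 0.35 -0.94  0.  ]
 [ 0.   -0.   -1.  ]] [-1.36  0.21  1.54  0.    1.39 -0.15] 1.0
[472.72  25.8  200.  ] [ 45.14 -43.22   5.33] [ -0.    -0.   -36.53]
[472.72  25.8  200.  ] [ 45.14 -43.22   5.33] [ -0.     0.   143.47]
bin [ 735.12 -370.51    0.  ]
bin [ 486.39 -388.99    0.  ]
bintop@80 [ 753.09 -368.78   80.  ]
bintop@80 [ 473.93 -380.62   80.  ]
bin side bottom corner [ 489.63 -384.84    0.  ]
[array([377.05, 395.88]), array([222.6 , 343.76])]
[array([355.47, 447.71]), array([198.65, 393.75])]
```

Request:
arm_command(
  plan=[
    [[4.5, -4.3, 0.5, 0, 0, -4], [9, -8.6, 1, 0, 0, -8], [13.5, -13, 1.6, 0, 0, -12], [18, -17.3, 2.1, 0, 0, -16], [22.5, -21.6, 2.6, 0, 0, -20], [27, -26, 3.2, 0, 0, -24], [31.5, -30.3, 3.7, 0, 0, -28], [36, -34.6, 4.2, 0, 0, -32], [40.5, -39, 4.8, 0, 0, -36.5], [45.1, -43.2, 5.3, 0, 0, -36.5]],
  ],
  gripper=0,
)

```text
time: 2.35
tool_pos: [472.3, 25.7, 200.7]
eef_rot: [2.757, 1.504, 0.001]
wrist_force: [1.7, -0.0, 1.2]
grip_width: 0.001
```

```bash
cat > plan1.py <<'E'
from rel import *
s=ctrl.read_state(); print(s['time'],s['tool_pos'],s['eef_rot'],s['wrist_force'],s['grip_width'],s['joint_pos'])
yaw=np.radians(57.2)
p=finger(0.1,10);p[2]=124; print('down',*tgt(p,yaw))
for a in np.linspace(.2,1.6,11):
    p=finger(a,0);p[2]=124; print(round(a,2),*tgt(p,yaw))
E
python3 plan1.py
```

```text
2.45 [472.89  28.85 200.27] [-2.75 -1.51 -0.  ] [ 0.25 -1.74  0.78] -0.0034244776637537932 [-0.12  0.04  1.84  0.    1.26  0.44]
down [-0.28  0.15  7.63] [-0.03 -0.13  0.43]
0.2 [-1.57 -0.07  7.62] [-0.03 -0.13  0.43]
0.34 [-2.01 -0.32  7.62] [-0.03 -0.13  0.43]
0.48 [-2.47 -0.51  7.62] [-0.03 -0.13  0.43]
0.62 [-2.96 -0.63  7.62] [-0.03 -0.13  0.43]
0.76 [-3.46 -0.68  7.62] [-0.03 -0.13  0.43]
0.9 [-3.97 -0.67  7.62] [-0.03 -0.13  0.43]
1.04 [-4.46 -0.58  7.62] [-0.03 -0.13  0.43]
1.18 [-4.94 -0.42  7.62] [-0.03 -0.13  0.43]
1.32 [-5.39 -0.2   7.62] [-0.03 -0.13  0.43]
1.46 [-5.81  0.08  7.61] [-0.03 -0.13  0.43]
1.6 [-6.18  0.42  7.61] [-0.03 -0.13  0.43]
```

Request:
arm_command(
  plan=[
    [[-0.1, 0, 2.5, 0, 0, 0], [-0.2, 0, 5, 0, 0, 0], [-0.2, 0, 6.5, 0, 0, 0], [-0.2, 0, 7.6, 0, 0, 0], [-0.2, 0, 7.6, 0, 0, 0]],
  ],
)

```text
time: 3.08
tool_pos: [470.1, 21.8, 124.0]
eef_rot: [-2.758, -1.502, 0.002]
wrist_force: [-1.3, 0.2, 0.6]
grip_width: 0.003
```

```bash
python3 plan1.py; python3 - <<'E'
from h import *
for n,(x,y) in {'side':(240,110),'top':(260,130)}.items():
    i=cap(n)['image']; cv2.imwrite(f'pics/{n}1z.png',cv2.resize(i[y:y+150,x:x+200],None,fx=4,fy=4,interpolation=cv2.INTER_CUBIC))
E
```

```text
3.175 [471.1   21.78 125.08] [2.76 1.5  0.  ] [-0.32 -1.32 -0.08] -0.0024605726563558844 [-0.14  0.14  1.91  0.    1.09  0.44]
down [ 0.43 -0.08  0.11] [ 0.07 -0.03 -0.04]
0.2 [-0.86 -0.29  0.11] [ 0.07 -0.03 -0.04]
0.34 [-1.3  -0.54  0.11] [ 0.07 -0.03 -0.04]
0.48 [-1.77 -0.73  0.11] [ 0.07 -0.03 -0.04]
0.62 [-2.26 -0.84  0.11] [ 0.07 -0.03 -0.04]
0.76 [-2.76 -0.89  0.11] [ 0.07 -0.03 -0.04]
0.9 [-3.27 -0.87  0.1 ] [ 0.07 -0.03 -0.04]
1.04 [-3.76 -0.78  0.1 ] [ 0.07 -0.03 -0.04]
1.18 [-4.24 -0.62  0.1 ] [ 0.07 -0.03 -0.04]
1.32 [-4.69 -0.39  0.1 ] [ 0.07 -0.03 -0.04]
1.46 [-5.1 -0.1  0.1] [ 0.07 -0.03 -0.04]
1.6 [-5.47  0.24  0.1 ] [ 0.07 -0.03 -0.04]
```

View pics/side1z.png

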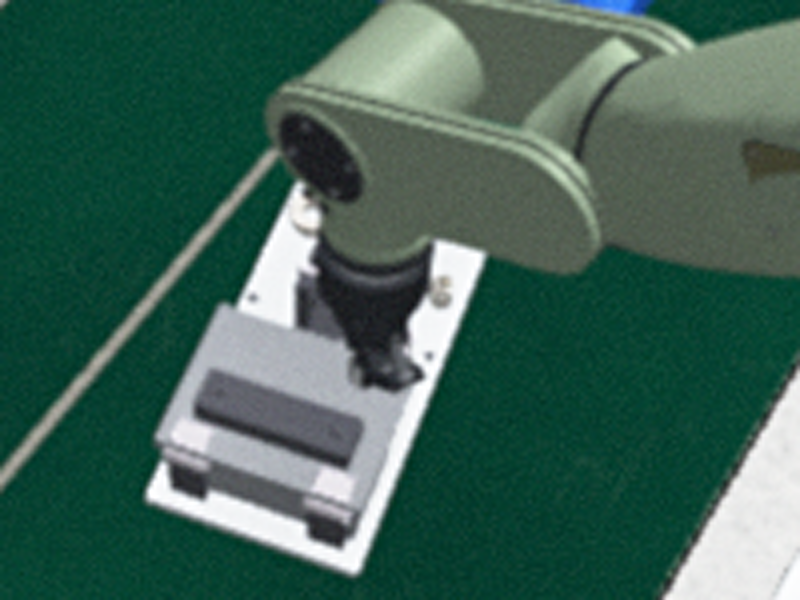

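View pics/top1z.png

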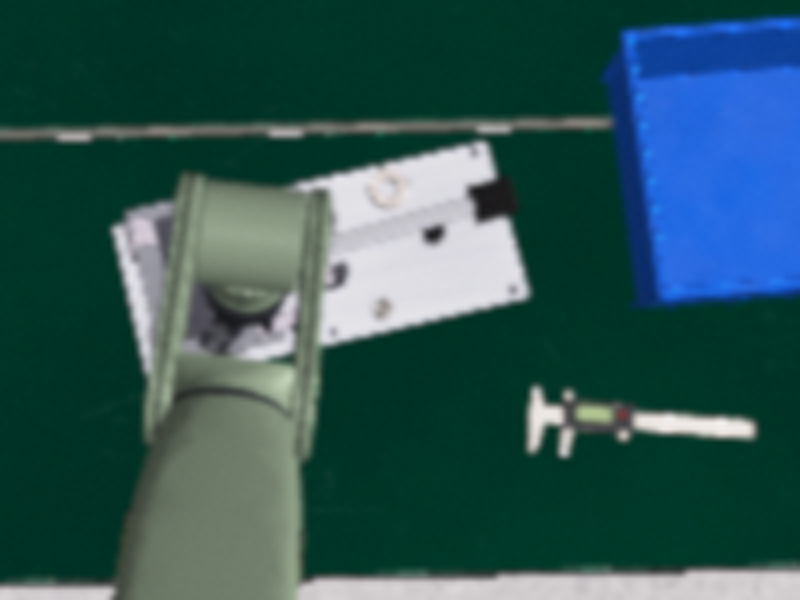

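Request:
arm_command(
  plan=[
    [[-0.5, -0.1, 0, 0, 0, 0], [-0.9, -0.2, 0, 0, 0, 0], [-1.4, -0.5, 0, 0, 0, 0], [-1.9, -0.7, 0, 0, 0, 0], [-2.3, -0.8, 0, 0, 0, 0], [-2.8, -0.85, 0, 0, 0, 0], [-3.3, -0.8, 0, 0, 0, 0], [-3.8, -0.7, 0, 0, 0, 0]],
  ],
)

```text
time: 4.28
tool_pos: [443.7, -6.5, 124.3]
eef_rot: [-2.759, -1.503, 0.001]
wrist_force: [-0.7, 3.0, -1.1]
grip_width: 0.002
```

```bash
python3 plan1.py; python3 - <<'E'
from h import *
for n,(x,y) in {'side':(300,160),'top':(300,180)}.items():
    i=cap(n)['image']; cv2.imwrite(f'pics/{n}2z.png',cv2.resize(i[y:y+75,x:x+100],None,fx=8,fy=8,interpolation=cv2.INTER_CUBIC))
E
```

```text
4.375 [443.93  -6.95 124.41] [ 2.76  1.5  -0.  ] [ 0.29  0.31 -0.06] -0.001958327253336386 [-0.21  0.08  1.97 -0.    1.08  0.36]
down [4.31 0.64 0.04] [ 0.03  0.05 -0.05]
0.2 [3.02 0.43 0.04] [ 0.03  0.05 -0.05]
0.34 [2.58 0.18 0.04] [ 0.03  0.05 -0.05]
0.48 [ 2.12 -0.    0.04] [ 0.03  0.05 -0.05]
0.62 [ 1.63 -0.12  0.04] [ 0.03  0.05 -0.05]
0.76 [ 1.13 -0.17  0.04] [ 0.03  0.05 -0.05]
0.9 [ 0.62 -0.15  0.04] [ 0.03  0.05 -0.05]
1.04 [ 0.13 -0.05  0.04] [ 0.03  0.05 -0.05]
1.18 [-0.35  0.11  0.04] [ 0.03  0.05 -0.05]
1.32 [-0.8   0.33  0.04] [ 0.03  0.05 -0.05]
1.46 [-1.21  0.62  0.04] [ 0.03  0.05 -0.05]
1.6 [-1.58  0.96  0.04] [ 0.03  0.05 -0.05]
```

View pics/side2z.png

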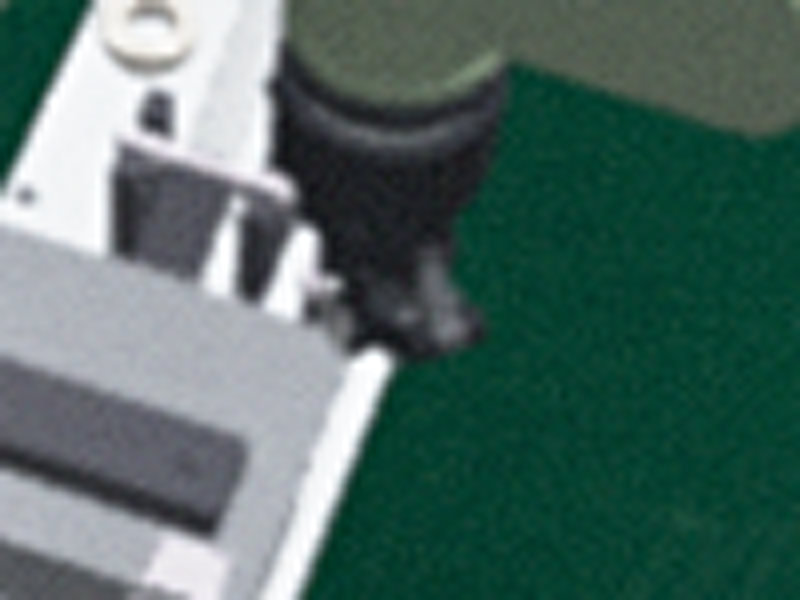

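Request:
arm_command(
  plan=[
    [[-0.4, 0.15, 0, 0, 0, 0], [-0.8, 0.35, 0, 0, 0, 0], [-1.2, 0.65, 0, 0, 0, 0], [-1.6, 1.0, 0, 0, 0, 0], [-1.8, 1.2, 0, 0, 0, 0], [-1.8, 1.2, 0, 0, 0, 0]],
  ],
)

```text
time: 5.22
tool_pos: [444.0, -25.8, 124.2]
eef_rot: [-2.755, -1.499, -0.003]
wrist_force: [-0.9, 8.7, 0.9]
grip_width: 0.005
```

```bash
python3 plan1.py; python3 - <<'E'
from h import *
for n,(x,y) in {'side':(300,160),'top':(300,180)}.items():
    i=cap(n)['image']; cv2.imwrite(f'pics/{n}3z.png',cv2.resize(i[y:y+75,x:x+100],None,fx=8,fy=8,interpolation=cv2.INTER_CUBIC))
E
```

```text
5.325 [443.95 -25.8  124.22] [-2.76 -1.5  -0.  ] [0.69 8.43 1.69] -0.001786009440974111 [-0.26  0.09  1.97  0.01  1.08  0.32]
down [ 5.9  -0.39  0.04] [-0.2  -0.21 -0.09]
0.2 [ 4.61 -0.6   0.04] [-0.2  -0.21 -0.09]
0.34 [ 4.17 -0.85  0.04] [-0.2  -0.21 -0.09]
0.48 [ 3.7  -1.03  0.04] [-0.2  -0.21 -0.09]
0.62 [ 3.21 -1.15  0.04] [-0.2  -0.21 -0.09]
0.76 [ 2.71 -1.19  0.04] [-0.2  -0.21 -0.09]
0.9 [ 2.2  -1.17  0.03] [-0.2  -0.21 -0.09]
1.04 [ 1.71 -1.08  0.03] [-0.2  -0.21 -0.09]
1.18 [ 1.23 -0.92  0.03] [-0.2  -0.21 -0.09]
1.32 [ 0.78 -0.69  0.03] [-0.2  -0.21 -0.09]
1.46 [ 0.37 -0.4   0.02] [-0.2  -0.21 -0.09]
1.6 [-0.   -0.06  0.02] [-0.2  -0.21 -0.09]
```

View pics/side3z.png

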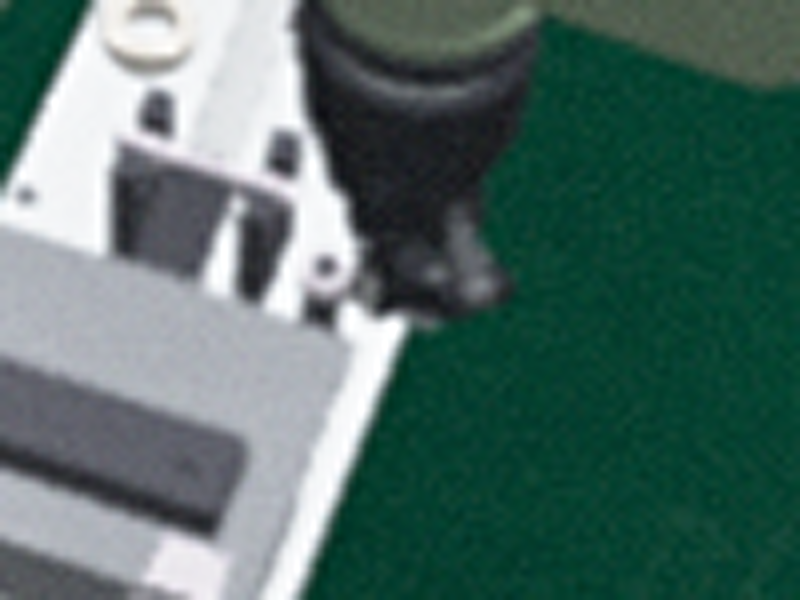

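Request:
arm_command(
  plan=[
    [[0.7, -0.7, 0, 0, 0, 0], [0.8, -0.8, -2, 0, 0, 0], [0.8, -0.8, -5, 0, 0, 0], [0.8, -0.8, -8, 0, 0, 0], [0.8, -0.8, -8, 0, 0, 0]],
  ],
)

```text
time: 6.05
tool_pos: [444.1, -17.5, 207.2]
eef_rot: [2.754, 1.501, 0.007]
wrist_force: [0.1, -0.8, -1.0]
grip_width: -0.002
```

```bash
python3 - <<'E'
from rel import *
s=ctrl.read_state(); print(s['time'],s['tool_pos'],s['wrist_force'])
yaw=np.radians(57.2)
for z in(200,150): p=W(q,(0,-171,z)); print(p,*tgt(p,yaw))
p=W(q,(0,-171,150)); print(*tgt(p,q[2]))
E
```

```text
6.15 [441.82 -16.9  204.24] [ 0.77 -0.06 -0.21]
[ 571.27 -219.85  200.  ] [-10.04  21.88   0.44] [ 0.03  0.03 -0.03]
[ 571.27 -219.85  150.  ] [-10.03  21.88   5.44] [ 0.03  0.03 -0.03]
[-10.03  21.88   5.44] [ 0.04  0.02 44.99]
```

Request:
arm_command(
  plan=[
    [[-2, 4.4, 0, 0, 0, 0], [-4, 8.8, 0, 0, 0, 0], [-6, 13.2, 0, 0, 0, 0], [-8, 17.5, 0, 0, 0, 0], [-9.5, 20.8, 0, 0, 0, 0], [-10.1, 21.9, 0, 0, 0, 0], [-10.1, 21.9, 1, 0, 0, 0], [-10.1, 21.9, 1, 0, 0, 0]],
  ],
)

```text
time: 7.15
tool_pos: [569.4, -218.4, 192.1]
eef_rot: [-2.754, -1.502, 0.004]
wrist_force: [0.8, 0.3, -0.3]
grip_width: 0.001
```

```bash
python3 - <<'E'
from rel import *
s=ctrl.read_state(); print(s['time'],s['tool_pos'],s['wrist_force'],s['joint_pos'])
p=W(q,(0,-171,150)); print(*tgt(p,np.radians(57.2)))
for n,(x,y) in {'side':(300,110),'top':(300,150)}.items():
    i=cap(n)['image']; cv2.imwrite(f'pics/{n}4z.png',cv2.resize(i[y:y+100,x:x+130],None,fx=6,fy=6,interpolation=cv2.INTER_CUBIC))
S=ctrl.capture('side')
for a in(1.3,1.57): print((proj(S,W(q,(-60-36*np.sin(a),35+36*np.cos(a),117.5)))-(300,110))*6)
E
```

```text
7.25 [ 570.35 -218.8   193.69] [-0.07 -0.37  0.08] [-0.51  0.33  1.51  0.    1.3   0.06]
[-0.04  0.14  4.37] [-0.12  0.    0.04]
[310.82 513.13]
[319.75 498.09]
```

View pics/side4z.png

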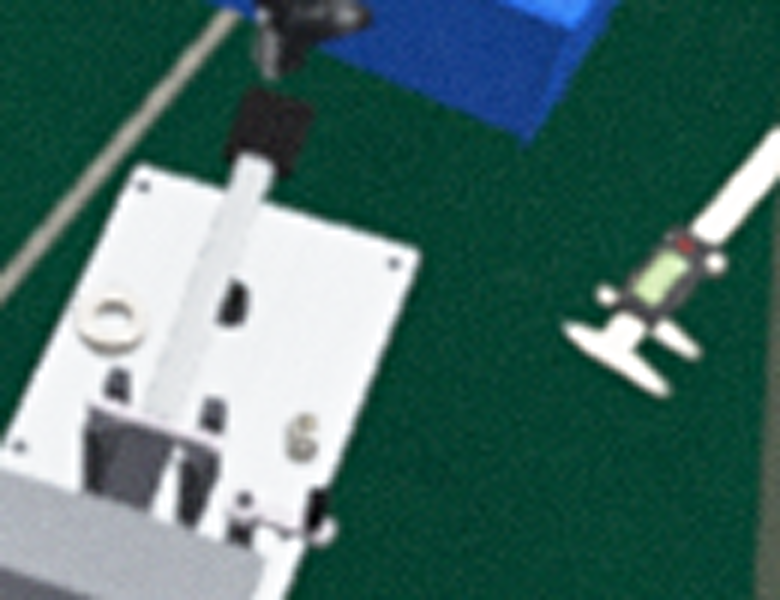

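View pics/top4z.png

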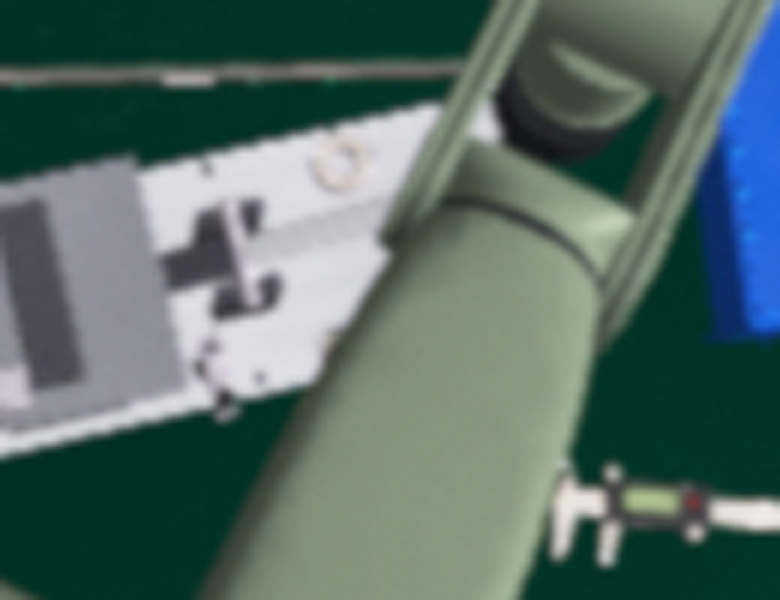

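Request:
arm_command(
  plan=[
    [[0, 0.1, 2, 0, 0, 0], [0, 0.1, 4, 0, 0, 0], [0, 0.1, 4.8, 0, 0, 0], [0, 0.1, 5.4, 0, 0, 0], [-0.1, 0.2, 6.2, 0, 0, 0], [-0.2, 0.3, 7.1, 0, 0, 0], [-0.3, 0.4, 8, 0, 0, 0], [-0.3, 0.4, 9, 0, 0, 0]],
  ],
)

```text
time: 8.4
tool_pos: [574.0, -226.2, 105.2]
eef_rot: [2.756, 1.501, 0.002]
wrist_force: [-2.1, -0.8, 6.1]
grip_width: 0.004
```

```bash
python3 - <<'E'
from rel import *
s=ctrl.read_state(); print(s['time'],s['tool_pos'],s['wrist_force'],s['joint_pos'])
p=W(q,(0,-171,53)); print(*tgt(p,np.radians(57.2)))
for n,(x,y) in {'side':(270,110)}.items():
    i=cap(n)['image']; cv2.imwrite(f'pics/{n}5z.png',cv2.resize(i[y:y+140,x:x+180],None,fx=4,fy=4,interpolation=cv2.INTER_CUBIC))
E
```

```text
8.5 [ 573.91 -226.14  104.48] [-0.76 -2.52  5.39] [-0.52  0.44  1.56 -0.    1.13  0.06]
[ 0.39 -0.58  5.15] [ 0.19  0.02 -0.04]
```

View pics/side5z.png

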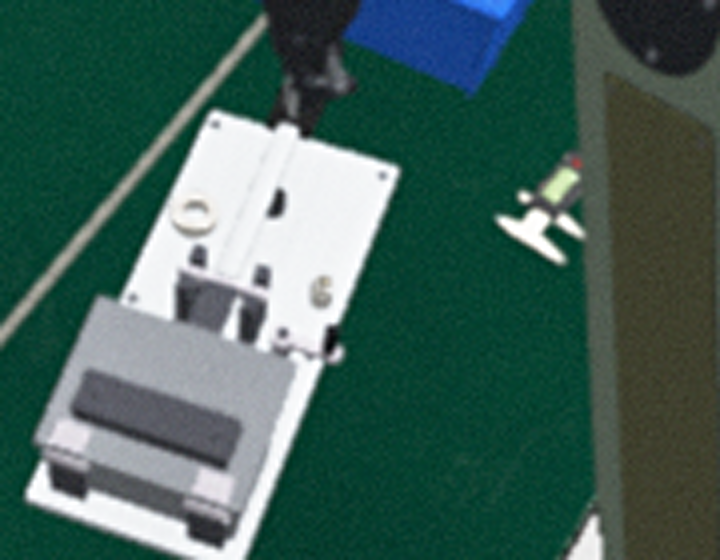

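Request:
arm_command(
  plan=[
    [[0, 0, 1, 0, 0, 0], [0.1, -0.1, 2, 0, 0, 0], [0.2, -0.2, 3, 0, 0, 0], [0.2, -0.3, 4, 0, 0, 0], [0.3, -0.4, 4.7, 0, 0, 0], [0.3, -0.4, 5.2, 0, 0, 0], [0.3, -0.4, 5.5, 0, 0, 0], [0.3, -0.4, 5.7, 0, 0, 0], [0.3, -0.4, 5.7, 0, 0, 0]],
  ],
)

```text
time: 9.68
tool_pos: [573.8, -222.5, 55.8]
eef_rot: [2.753, 1.501, 0.003]
wrist_force: [-14.0, 2.0, 38.6]
grip_width: 0.0
```

```bash
cat > chk.py <<'E'
from rel import *
import sys
k=sys.argv[1]
s=ctrl.read_state(); print(s['time'],s['tool_pos'],s['wrist_force'])
for n,(x,y) in {'side':(270,110)}.items():
    i=cap(n)['image']; cv2.imwrite(f'pics/{n}{k}z.png',cv2.resize(i[y:y+140,x:x+180],None,fx=4,fy=4,interpolation=cv2.INTER_CUBIC))
s=ctrl.read_state(); print(s['time'],s['tool_pos'],s['wrist_force'])
E
python3 chk.py 6
```

```text
9.775 [ 573.79 -222.55   55.85] [-13.17   2.15  38.51]
9.825 [ 573.78 -222.55   55.85] [-13.25   2.    38.89]
```

View pics/side6z.png

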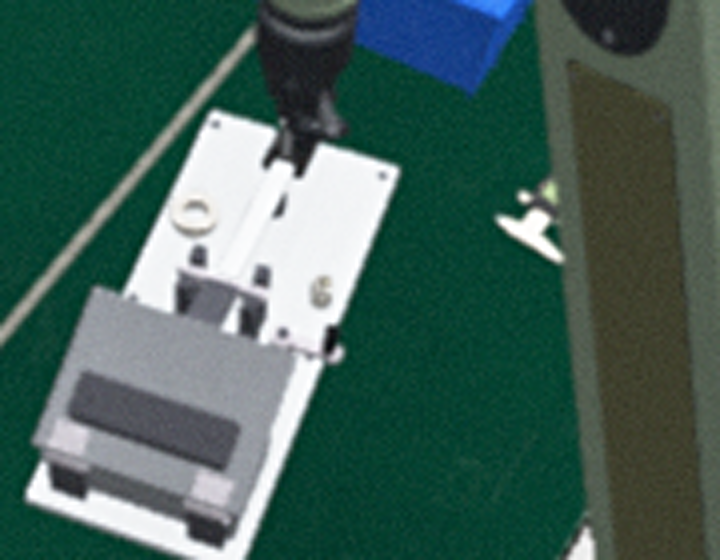

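Request:
arm_command(
  plan=[
    [[0, 0, -0.2, 0, 0, 0], [-0.05, 0, -0.4, 0, 0, 0], [-0.05, 0, -0.4, 0, 0, 0], [-0.05, 0, -0.4, 0, 0, 0]],
  ],
)

```text
time: 10.32
tool_pos: [573.5, -222.6, 56.4]
eef_rot: [2.753, 1.501, 0.005]
wrist_force: [-6.0, 0.5, 20.3]
grip_width: 0.003
```

```bash
python3 chk.py 7; python3 - <<'E'
from rel import *
S=ctrl.capture('side')
for a in (0,.25,.3,.36):
    c,s=np.cos(a),np.sin(a)
    for x in(75,-75):
        dy,dz=-126,77.5-71.5+0
        print(a,x,(proj(S,W(q,(x,178+c*dy+s*6,71.5+126*s+6*c)))-(270,110))*4)
print('pin',(proj(S,W(q,(0,0,72)))-(270,110))*4)
E
```

```text
10.425 [ 573.49 -222.63   56.45] [-3.77  0.26 21.16]
10.475 [ 573.51 -222.6    56.45] [-5.22  0.15 21.11]
0 75 [106.93 307.18]
0 -75 [294.4  369.64]
0.25 75 [102.88 290.53]
0.25 -75 [294.74 354.12]
0.3 75 [101.58 288.24]
0.3 -75 [294.38 352.11]
0.36 75 [ 99.8  285.99]
0.36 -75 [293.74 350.2 ]
pin [223.64 287.71]
```

View pics/side7z.png

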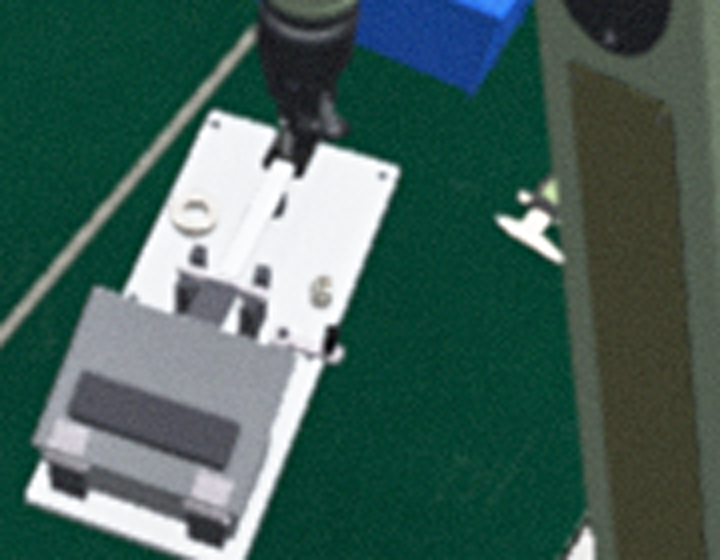

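```bash
python3 -c "
from station import ctrl
print(ctrl.job_done()); s=ctrl.read_state(); print(s['time'],s['tool_pos'],s['wrist_force'])"
```

```text
the job is handed in; nothing more can be done
None
the job is handed in; nothing more can be done
```

The hatch is open and held by the lever, and I handed the job in with the fingers still pressing the pad. The hand-in reports no verdict.

**What I did:** I pushed the keeper's peg round with closed fingers until it met its stop, which gave about 8 N of resistance. Then I lifted clear and pressed the lever's pad down to its rubber stop. The force there rose to 38 N, so I eased off to about 21 N and held.

**Last checks, at 10.5 s:**
- **Keeper:** in the side picture the peg is where 1.57 rad puts it.
- **Hatch:** the lip corner fits about 0.3 rad, but the picture can't pin that to better than a few hundredths of a radian.
- **Pad:** fingertips at about 34 mm. That is 3 mm above the expected 31 mm, which is within the 45 mm limit and about the size of the calibration error.
- **Steadiness:** the position and vertical force held steady between the last readings.
- **Surroundings:** the ring, sensor cell and caliper look undisturbed. The other bystanders were not re-checked, but the arm never went near them.

**Not fully in agreement:** the networks' labels were unreliable at the start: the side-camera `press_pad` mark fell partway down the arm, not on the pad. I took positions from a fit of the fixture in both cameras instead. The lever pin's seating was judged only by eye in the picture, where nothing looks shifted.

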